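# Close the microscope light's iris, then open it to the green mark

## Task

Set the iris of the microscope's light base by pushing its lever with the fingertips, gently and without gripping it: first push the blue lever pin clockwise (seen from above) until the lever is fully closed against its red stop, then push it back from the other side until the red pointer lines up with the green clip on the scale, and leave it standing there. Leave the tube rack, bottle, dish and pipette where they are.

Things in the scene. Friction and masses are not known exactly. Their poses are not given: they have to be found in the camera images.
- light_base: White square light base, fixed to the bench, 220 x 220 mm, 40 mm high, with a flat round aluminium scale disc (radius 104 mm, top at 46 mm) with black ticks 0.15 rad apart. Origin: centre of the underside, on the ring's upright axis; z up. The lever sweeps the side of the disc on the base's -x. A small stop block (60 mm above the bench) stands at each end of its travel: red closed, black open.
- iris_ring (a joint): Angle of the black iris ring and its lever, rad. 0 = fully closed, lever at the red stop; grows counter-clockwise seen from above to 2.2 = fully open. At value q the lever points along (pi - 1.1 + q) in the light base's x-y frame, counter-clockwise from its +x. Steady friction about 0.2 N m (some 3 N at the pin), no spring: it stays where it is left. Ring radius 56 mm, top 63 mm above the bench.
- lever_pin (a point): Centre of the top of the blue upright pin on the lever: 12 mm diameter, 78 mm from the ring's axis, top 102 mm above the bench. It can be pushed between 65 and 102 mm above the bench (all else on the base is lower than 65 mm). It turns with the ring.
- pointer_tip (a point): Outer tip of the thin red pointer (3 mm wide) at the end of the lever, 100 mm from the ring's axis, 54 mm above the bench, in line with axis and pin. It turns with the ring.
- clip_mark (a point): The green mark: the point 100 mm from the ring's axis, 54 mm above the bench, on the middle line of the green clip. The pointer's tip comes to this point when the iris is set.
- green_clip: Bright green clip, 8 mm wide, fixed on the rim of the scale disc 102 to 114 mm from the axis, top 57 mm above the bench, with a green stripe running in to 94 mm. Its origin is on the ring's axis at bench height, and the clip lies along its own -x. It stands somewhere in the middle part of the scale and is not to be moved.
- tube_rack: Loose white test-tube rack with ten glass tubes, 62 x 150 mm (its x, y), 100 mm high. Origin at the centre of its underside. To be left alone.
- stain_bottle: Loose amber jar with black cap, 48 mm diameter, 95 mm high. Origin at the centre of its underside. To be left alone.
- petri_dish: Loose clear lidded dish, 64 mm diameter, 24 mm high. Origin at the centre of its underside. To be left alone.
- pipette: Loose black pipette lying on the bench, body 125 x 24 x 20 mm along its x, yellow plunger to -x, thin white shaft and tip to +x as far as 188 mm from the origin. Origin under the middle of the black body. To be left alone.

How it is judged:
On the way:
1. the lever is pushed fully closed, against the red stop (joint below 0.06 rad) (value of joint iris_ring below 0.06 rad), for 0.2 s.
At the end, for the whole second after the job is handed in: The pointer's tip is within 5 mm of the green mark (level distance), the ring is at rest, and the rack, bottle, dish and pipette are within 15 mm of where they stood (horizontal distance between pointer_tip and clip_mark below 0.005 m and velocity of joint iris_ring between -0.05 and 0.05 rad/s and distance of each of tube_rack, stain_bottle, petri_dish, pipette from where it was at the start of the episode below 0.015 m); the robot touches nothing.
It fails at once if the lever is gripped or forced (more than 35 N of finger force on the ring and lever) (contact force between the fingers and iris_ring above 35 N).
It fails at once if the tube rack is moved or lifted (more than 15 mm) (distance of tube_rack from where it was at the start of the episode above 0.015 m).
It fails at once if the stain bottle is moved or lifted (more than 15 mm) (distance of stain_bottle from where it was at the start of the episode above 0.015 m).
It fails at once if the petri dish is moved or lifted (more than 15 mm) (distance of petri_dish from where it was at the start of the episode above 0.015 m).
It fails at once if the pipette is moved or lifted (more than 15 mm) (distance of pipette from where it was at the start of the episode above 0.015 m).
It also fails if it takes over 61 s, if anything falls off the work surface, if the arm or the gripper's body presses on something with over 40 N, if the wrist force passes 120 N, or if a joint passes its speed limit or range.

## Robot

A 6-joint arm with a two-finger parallel gripper is mounted at the origin on the work surface. World frame = base frame: x ahead of the robot, y to its left, z up, the work surface at z = 0. Lengths are in m, angles in rad, forces in N, time in s.
With the tool pointing down it reaches from about 0.4 to 0.825 m from the base axis. Payload 7 kg.
Tool frame: the origin (TCP) lies on the centre line of the jaws, within the pads' length; the fingertips stand 25 mm ahead of it and the grasp point (between the pads) lies 6 mm ahead of it; z points along the fingers, y is the direction in which the jaws open and shut (so a half turn about z gives the same grasp; the last joint's range is limited). The gripper opens to 88 mm and grips with 3 to 60 N. Pads are 19 mm wide; open, the fingers measure 130 mm over their backs; the gripper's body (78 mm by 193 mm) begins 47 mm behind the grasp point.
Start: joints at [1.579, 0.359, 0.012, 0, -1.224, -0.288], TCP at [0.186, 0.649, 0.226] pointing down, gripper open.
Joint ranges: [-3.07, 3.07], [-1.43, 2.12], [-1.02, 1.25], [-3.03, 1.67], [-3.05, -0], [-3.03, 3.03]. Speed limits (rad/s): [2.39, 2.39, 3.01, 3.14, 3.14, 3.14].

## Interface

Orientations are given as [roll, pitch, yaw] about the fixed x, y, z axes, in that order (R = Rz(yaw) Ry(pitch) Rx(roll)).
In Python, from station import * gives the robot as it stands. The module is installed in compiled form; this text tells all that it offers.
- The arm moves only by the tool step_arm, never from a script. Its argument "commands" is text: rows parted by semicolons, each of 6 numbers parted by spaces: the shift along the tool's x, y, z in mm, then the turn, a rotation vector about the tool's x, y, z in rad. A call has 1 to 8 rows; each row shifts and turns the commanded pose from where the row before left it, along the tool's axes as they then stand; what a row does not reach is not made up. A row lasts 1/8 s, in which the tool goes at most 62.5 mm and 10.7 degrees, less where a joint would pass 70% of its speed; a pose out of reach is approached as far as the arm can. A call is refused whole if a number of a shift passes 62.5 or a number of a turn 0.188, either way. A call with a gripper value outside its range is refused whole. "jaw" is the finger opening in mm, from 0 to 87.6, set as the call begins (left out, the last holds). The fingers move at their own pace and stop on an object; "grip_force" is the grip in N (left out, the last holds). Time passes only in rows, so rows that do not move let the fingers close. It gives the time, the measured TCP pose, the force and the opening at its end, in the units of the state.
- get_state(): the state, without advancing time (a new reading comes with each control period).
- grab_frame(name): name is "scene" or "top"; returns a dict with "frame" (384x512x3 uint8, red, green, blue), "fovy" (degrees; the focal length in pixels is half the picture's height over the tangent of half this angle, whatever the lens; pixels are square), "cx", "cy" (the principal point, pixels), "k1" (the pictures are not rectified: a ray, as slopes to the right and down, at radius r is drawn at 1 + k1 r^2 times it, then the intrinsics apply), "rvec" (rotation vector, rad) and "tvec" (3), from world to camera coordinates, as OpenCV has them. Camera axes: x right, y down, z forward; pixel columns grow to the right and rows downward; lengths in m; the calibration is good to about 2 mm. A picture is of the moment at which its call begins. There is no depth.
- job_done(): hands the job in, once; it reports no verdict.
Trained networks look in a picture, given as the dict that the camera call returned (one of the last four; its "shot" number tells which), for a name from the list of things; names that differ only in an ending like _2 or _b are one class to them, and where a whole thing is asked for, a point or a joint stands for the part that bears it (a point fixed in the world has none). Each returns a list of dicts, best first, with "conf" (0 to 1); they miss things now and then, are a little off and sometimes report something else, mostly with a low value. They report only what shows in the picture. A call takes as long as a camera call.
- recognise(picture, name): "pixel" ([column, row] in pixels, amid what is visible of it).
The state is a dict: "t": time; "q": joint angles; "qd": joint speeds; "joint_efforts": joint torques, N m; "eef_pos": TCP position; "ee_rot": TCP orientation; "force": force on the tool from outside, world axes, zero at the start; "moment": the same for the moment, N m; "width": finger opening in m.
Only numpy, scipy, OpenCV 4.12 (cv2) and the standard library are available. Lean on these libraries where they do the work, as an engineer would, in place of code of your own. Each camera call takes 0.05 s, during which the arm holds its last target.

## Working session

There is one attempt and no reset: what is moved stays moved. The work goes in short steps, Python scripts to look and compute and a tool call to move; the robot and the scene stay as the last step left them, time stands still between calls to the robot, and variables do not carry over. Pictures are saved under pics/ and viewed, and the job is handed in when it is done.

Besides the shell and the picture viewer there is one more tool, called after "Request:" by a JSON object that holds its "op" and its "data". step_arm: Moves the arm, as the interface text tells. Its arguments: {"type":"object","properties":{"commands":{"type":"string"},"jaw":{"type":"number"},"grip_force":{"type":"number"}},"required":["commands"]}

```bash
mkdir -p pics
cat > h.py <<'E'
from station import *
import numpy as np, cv2
def cam(d):
    f=d["frame"].shape[0]/2/np.tan(np.radians(d["fovy"])/2)
    return f,d["cx"],d["cy"],d["k1"],cv2.Rodrigues(np.array(d["rvec"],float))[0],np.array(d["tvec"],float)
def px2w(d,p,z):
    f,cx,cy,k,R,t=cam(d)
    K=np.array([[f,0,cx],[0,f,cy],[0,0,1.]])
    u=cv2.undistortPoints(np.array([[p]],float),K,np.array([k,0,0,0,0.]))[0,0]
    r=R.T@np.array([u[0],u[1],1]); c=-R.T@t
    return c+r*(z-c[2])/r[2]
def w2px(d,P):
    f,cx,cy,k,R,t=cam(d)
    K=np.array([[f,0,cx],[0,f,cy],[0,0,1.]])
    return cv2.projectPoints(np.array(P,float).reshape(-1,1,3),np.array(d["rvec"],float),t,K,np.array([k,0,0,0,0.]))[0][:,0]
def save(d,n,s=1):
    cv2.imwrite("pics/"+n,cv2.resize(d["frame"][:,:,::-1],None,fx=s,fy=s,interpolation=cv2.INTER_CUBIC))
E
python3 - <<'E'
from h import *
Z=dict(light_base=.046,lever_pin=.102,pointer_tip=.054,clip_mark=.054,green_clip=.055,iris_ring=.063,tube_rack=.1,stain_bottle=.095,petri_dish=.024,pipette=.02)
for c in ("top","scene"):
    d=grab_frame(c); save(d,c+"0.png",1.5)
    f,cx,cy,k,R,t=cam(d); print(c,"campos",(-R.T@t).round(3),f)
    for n in Z:
        try: r=recognise(d,n)
        except Exception as e: print(n,e); continue
        for x in r[:2]: print(n,round(x["conf"],2),np.round(x["pixel"],1),px2w(d,x["pixel"],Z[n]).round(4))
s=get_state(); print(s)
E
```

```text
top campos [0.523 0.041 0.849] 391.5326426993312
light_base 0.63 [259.3 186.6] [0.5952 0.0279 0.046 ]
lever_pin 0.68 [270.8 187.9] [0.5878 0.0068 0.102 ]
pointer_tip 0.8 [260.1 196.2] [0.5749 0.0263 0.054 ]
green_clip 0.33 [256.9 188.2] [0.5911 0.0329 0.055 ]
iris_ring 0.66 [267.4 176.8] [0.6136 0.012  0.063 ]
tube_rack 0.94 [157.3 199. ] [0.5648 0.2246 0.1   ]
tube_rack 0.2 [270.  189.4] [0.5851 0.0083 0.1   ]
stain_bottle 0.88 [179.1 269.2] [0.4314 0.1806 0.095 ]
petri_dish 0.63 [366.8 192.1] [ 0.5873 -0.2     0.024 ]
pipette 0.84 [323.2 117.4] [ 0.7487 -0.1095  0.02  ]
scene campos [ 1.057 -0.303  0.662] 399.86342080920525
light_base 0.78 [260.4 220.7] [0.6214 0.0103 0.046 ]
lever_pin 0.77 [255.7 209.2] [ 0.6322 -0.0092  0.102 ]
pointer_tip 0.75 [261.8 210.8] [0.6065 0.0239 0.054 ]
clip_mark 0.58 [215.5 191. ] [ 0.5036 -0.0264  0.054 ]
green_clip 0.61 [328.8 167.6] [0.582  0.2282 0.055 ]
green_clip 0.59 [216.8 190.5] [ 0.5047 -0.0237  0.055 ]
iris_ring 0.94 [261.8 213.7] [0.6196 0.0146 0.063 ]
iris_ring 0.22 [327.5 167.6] [0.5867 0.2188 0.063 ]
tube_rack 0.63 [327.8 167.9] [0.6168 0.1864 0.1   ]
stain_bottle 0.93 [271.5 138.6] [0.4626 0.15   0.095 ]
petri_dish 0.71 [156.  262.5] [ 0.5822 -0.205   0.024 ]
pipette 0.65 [242.2 315.4] [ 0.7643 -0.126   0.02  ]
{'t': 1.1, 'q': array([ 1.57908047e+00,  3.58582309e-01,  1.18829189e-02,  7.28072239e-06,
       -1.22411826e+00, -2.88113685e-01]), 'qd': array([-0.000973  ,  0.00137271, -0.00209564,  0.00023149,  0.00017861,
       -0.00069907]), 'joint_efforts': array([-7.47792310e-04, -5.82400310e+01,  2.93304598e+01,  7.00296029e+00,
        1.23886930e-02, -2.17266700e-05]), 'eef_pos': array([0.18643509, 0.64870437, 0.22636656]), 'ee_rot': array([ 3.14157415e+00, -1.26250200e-05, -2.79827063e-01]), 'force': array([0.32360399, 0.08849835, 1.06531359]), 'moment': array([-0.02465548,  0.01087644,  0.03708216]), 'width': 0.08757387786641588}
```

View pics/top0.png

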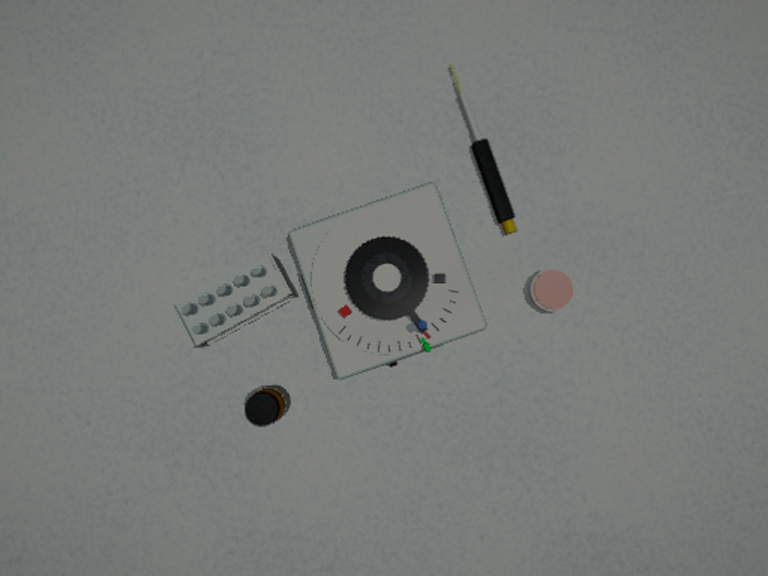

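View pics/scene0.png

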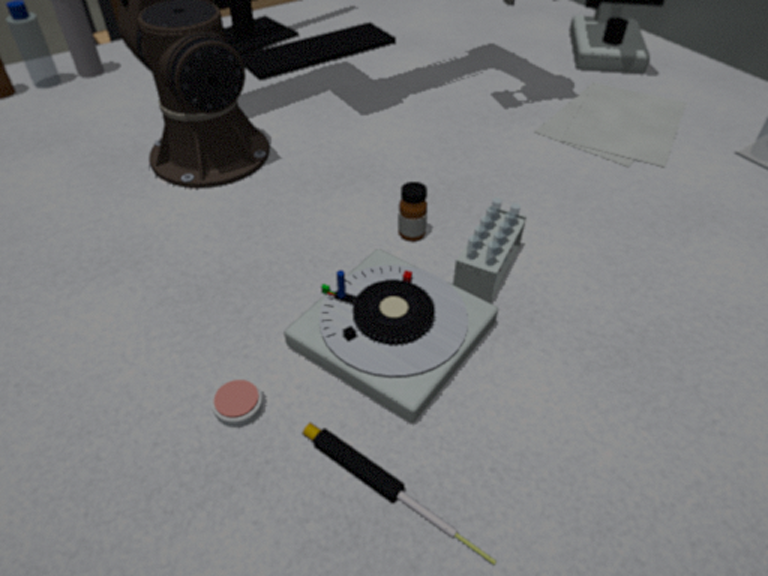

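Run:
```python
from h import *
d=grab_frame("top"); im=d["frame"]; cv2.imwrite("pics/top_c.png",cv2.resize(im[110:250,190:340,::-1],None,fx=4,fy=4,interpolation=cv2.INTER_CUBIC))
d=grab_frame("scene"); im=d["frame"]; cv2.imwrite("pics/scene_c.png",cv2.resize(im[150:300,170:350,::-1],None,fx=4,fy=4,interpolation=cv2.INTER_CUBIC))
```

```text
(no output)
```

View pics/top_c.png

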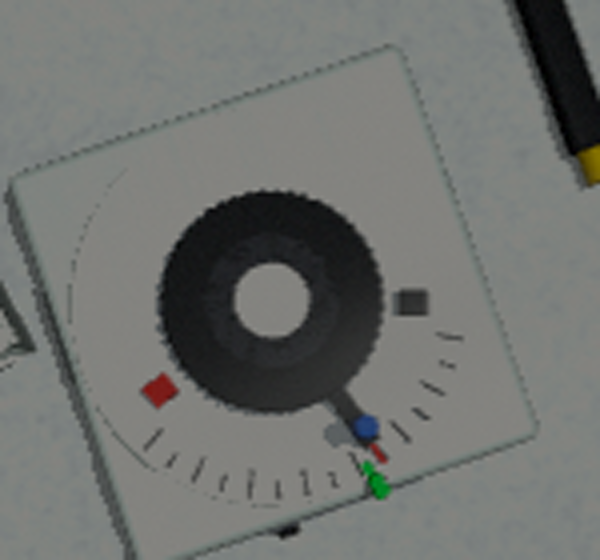

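View pics/scene_c.png

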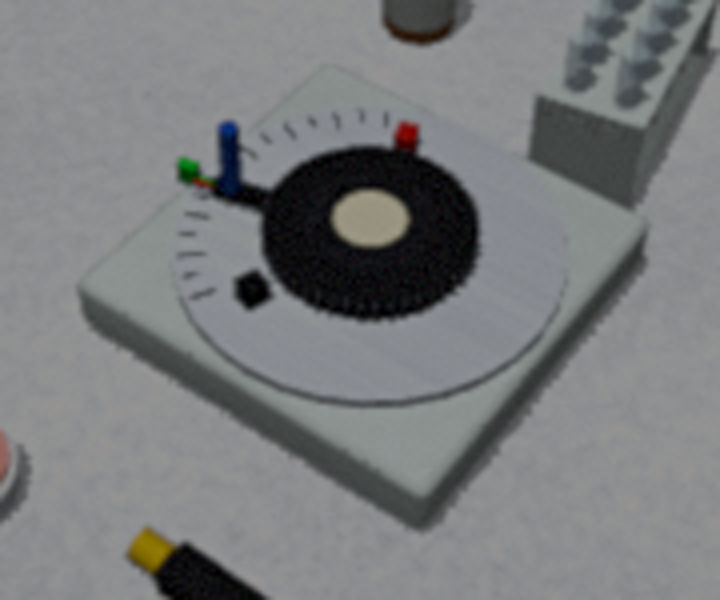

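```bash
cat > m.py <<'E'
from h import *
from scipy.optimize import least_squares
def colmask(im,c):
    a=im.astype(int); r,g,b=a[...,0],a[...,1],a[...,2]
    return {"blue":(b>r+40)&(b>g+25),"green":(g>r+50)&(g>b+50),"red":(r>g+50)&(r>b+50)}[c]
def blobs(im,c,box):
    x0,y0,x1,y1=box; m=np.zeros(im.shape[:2],np.uint8); m[y0:y1,x0:x1]=colmask(im,c)[y0:y1,x0:x1]
    n,l,s,ce=cv2.connectedComponentsWithStats(m)
    return [(s[i,4],ce[i].round(1)) for i in range(1,n)]
E
python3 - <<'E'
from m import *
d=grab_frame("top"); im=d["frame"]
D=grab_frame("scene"); iS=D["frame"]
for c in("blue","green","red"):
    print(c,"top",blobs(im,c,(190,110,340,250)),"scene",blobs(iS,c,(170,150,350,300)))
def blackring(im,box):
    x0,y0,x1,y1=box;g=im[y0:y1,x0:x1].max(2); m=(g<75).astype(np.uint8)
    m=cv2.morphologyEx(m,cv2.MORPH_OPEN,np.ones((7,7),np.uint8))
    cs,_=cv2.findContours(m,cv2.RETR_EXTERNAL,cv2.CHAIN_APPROX_NONE)
    c=max(cs,key=cv2.contourArea); return c[:,0]+[x0,y0], cv2.fitEllipse(c)
c,e=blackring(im,(220,145,300,220)); print("ring top",e)
C=np.array(e[0])+[220,145]; print(C,px2w(d,C,.063))
c,e=blackring(iS,(225,180,300,240)); print("ring scene",e)
C=np.array(e[0])+[225,180]; print(C,px2w(D,C,.063))
# base corners in top
k=[(395,45),(10,180),(538,432)]
P=np.array([px2w(d,np.array(p)/4+[190,110],.04) for p in k]); print(P.round(4)); print("ctr",(P[1]+P[2])/2, np.linalg.norm(P[0]-P[1]),np.linalg.norm(P[0]-P[2]))
v=P[0]-P[2];v2=P[1]-P[0]; print("yaw",np.arctan2(v[1],v[0]),np.arctan2(v2[1],v2[0])-np.pi/2)
# inner white/stop
print("redstop", px2w(d,np.array((160,390))/4+[190,110],.06),"black",px2w(d,np.array((412,302))/4+[190,110],.06))
print("green stripe/clip",px2w(d,np.array((378,486))/4+[190,110],.057),"pin",px2w(d,np.array((367,426))/4+[190,110],.102),"ptr",px2w(d,np.array((378,454))/4+[190,110],.054))
E
```

```text
blue top [(np.int32(25), array([281.2, 216.1]))] scene [(np.int32(57), array([226.8, 188.6]))]
green top [(np.int32(32), array([283.6, 229.9]))] scene [(np.int32(14), array([216.6, 191.3]))]
red top [(np.int32(39), array([229.3, 207.1])), (np.int32(8), array([284.2, 223.2]))] scene [(np.int32(25), array([271.2, 183.2])), (np.int32(2), array([219.5, 195. ]))]
ring top ((37.22294616699219, 40.104576110839844), (54.583675384521484, 55.04538345336914), 140.58216857910156)
[257.22294617 185.10457611] [0.59663939 0.03242445 0.063     ]
ring scene ((37.190467834472656, 27.78213119506836), (42.599700927734375, 54.29054260253906), 91.9322738647461)
[262.19046783 207.7821312 ] [0.60672158 0.02451508 0.063     ]
[[ 0.7343 -0.0332  0.04  ]
 [ 0.6609  0.168   0.04  ]
 [ 0.5318 -0.107   0.04  ]]
ctr [0.59638169 0.03048648 0.04      ] 0.214172622469263 0.2155021562364363
yaw 0.34940842531828387 0.3495749830542416
redstop [0.55116279 0.08690851 0.06      ] black [ 0.59670348 -0.03998284  0.06      ]
green stripe/clip [ 0.50390671 -0.0231974   0.057     ] pin [ 0.53338324 -0.01424505  0.102     ] ptr [ 0.51993959 -0.02340731  0.054     ]
```

Request:
{"op": "step_arm", "data": {"commands": "16 17 0 0 0 0; 32 33.5 0 0 0 0; 32 33.5 0 0 0 0; 32 33.5 0 0 0 0; 32 33.5 0 0 0 0; 32 33.5 0 0 0 0; 32 33.5 0 0 0 0; 32 33.5 0 0 0 0", "jaw": 44}}

```text
t: 2.3
eef_pos: [0.3481, 0.3394, 0.2267]
ee_rot: [-3.141, -0.0, -0.28]
force: [0.5, -0.6, -0.3]
width: 0.044
```

Request:
{"op": "step_arm", "data": {"commands": "32 33.5 0 0 0 0; 32 33.5 0 0 0 0; 32 33.5 0 0 0 0; 32 33.5 0 0 0 0; 32 33.5 0 0 0 0; 32 33.5 0 0 0 0; 32 33.5 0 0 0 0; 32 33.5 0 0 0 0"}}

```text
t: 3.3
eef_pos: [0.5203, 0.011, 0.2267]
ee_rot: [-3.141, -0.001, -0.28]
force: [1.1, 1.0, 0.8]
width: 0.0439
```

Request:
{"op": "step_arm", "data": {"commands": "20 20 0 0 0 0; 0 0 0 0 0 -0.18; 0 0 0 0 0 -0.18; 0 0 0 0 0 -0.18; 0 0 0 0 0 -0.18; 0 0 0 0 0 -0.18; 0 0 0 0 0 0"}}

```text
t: 4.18
eef_pos: [0.5334, -0.0123, 0.2265]
ee_rot: [3.142, -0.0, 0.619]
force: [-0.7, -1.3, -0.0]
width: 0.0443
```

Request:
{"op": "step_arm", "data": {"commands": "0 -2 30 0 0 0; 0 0 30 0 0 0; 0 0 30 0 0 0; 0 0 0 0 0 0"}}

```text
t: 4.68
eef_pos: [0.5307, -0.011, 0.1346]
ee_rot: [-3.14, 0.004, 0.616]
force: [0.3, 0.0, 0.7]
width: 0.0442
```

Run:
```python
from h import *
d=grab_frame("scene"); im=d["frame"]; cv2.imwrite("pics/s1.png",cv2.resize(im[100:250,150:330,::-1],None,fx=4,fy=4,interpolation=cv2.INTER_CUBIC))
```

```text
(no output)
```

View pics/s1.png

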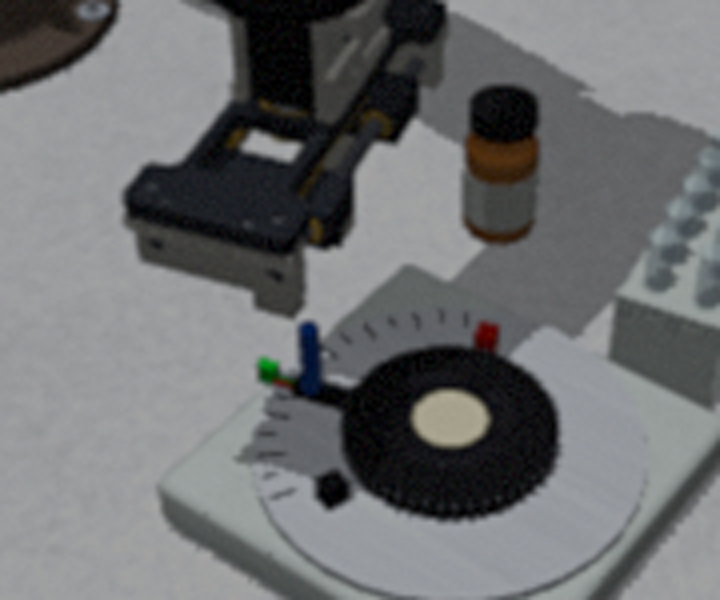

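Run:
```python
from h import *
d=grab_frame("scene"); s=get_state(); p=s["eef_pos"]; y=s["ee_rot"][2]
print(p,y)
tx=np.array([np.cos(y),np.sin(y),0]);ty=np.array([np.sin(y),-np.cos(y),0])
im=d["frame"].copy()
def dr(P,c):
    q=((w2px(d,P)-[150,100])*4).astype(int); cv2.polylines(I,[q.reshape(-1,1,2)],True,c,1)
I=cv2.resize(im[100:250,150:330,::-1],None,fx=4,fy=4,interpolation=cv2.INTER_CUBIC)
for sg,c in((1,(0,0,255)),(-1,(255,255,0))):
  for z in(-.025,.03):
    dr([p+sg*ty*a+tx*b+[0,0,z] for a,b in((.022,-.0095),(.022,.0095),(.043,.0095),(.043,-.0095))],c)
for sg in(-1,1):dr([p+ty*.0965*i+tx*.039*j+[0,0,.041] for i,j in((1,1),(1,-1),(-1,-1),(-1,1))],(0,255,0))
cv2.imwrite("pics/s2.png",I)
```

```text
[ 0.53273099 -0.01067995  0.13720392] 0.6183651140268924
```

View pics/s2.png

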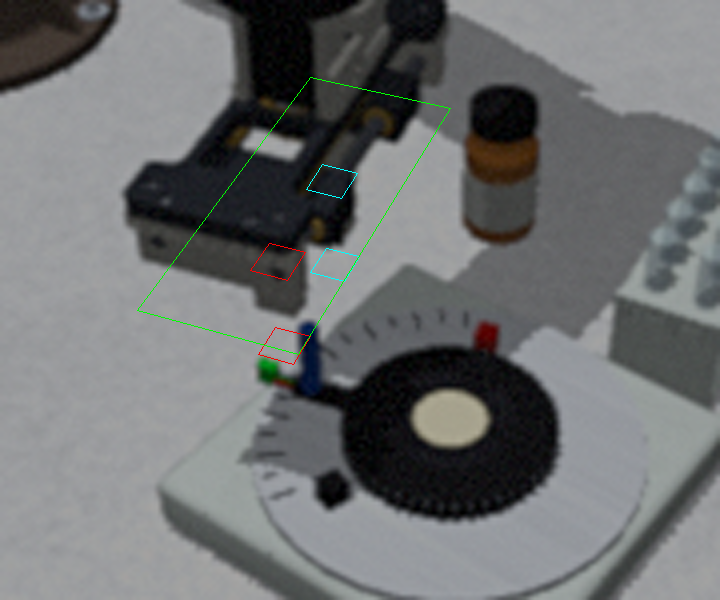

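Run:
```python
from h import *
s=get_state(); p=s["eef_pos"]; y=s["ee_rot"][2]; print(p,y)
tx=np.array([np.cos(y),np.sin(y),0]);ty=np.array([np.sin(y),-np.cos(y),0])
C=np.array([.596,.0315,0]); a=np.linspace(0,2*np.pi,60)
u=lambda t:np.array([np.cos(t),np.sin(t),0])
for n,(x0,y0,w,h) in dict(top=(190,110,180,150),scene=(150,100,180,150)).items():
    d=grab_frame(n)
    I=cv2.resize(d["frame"][y0:y0+h,x0:x0+w,::-1],None,fx=4,fy=4,interpolation=cv2.INTER_CUBIC)
    def dr(P,c,cl=True):
        q=((w2px(d,P)-[x0,y0]+.5)*4).astype(int); cv2.polylines(I,[q.reshape(-1,1,2)],cl,c,1)
    dr([C+.056*u(t)+[0,0,.063] for t in a],(0,0,255))
    dr([C+.104*u(t)+[0,0,.046] for t in a],(255,0,255))
    dr([C+.11*np.sqrt(2)*u(.35+np.pi/4+i*np.pi/2)+[0,0,.04] for i in range(4)],(0,255,255))
    P=C+.078*u(np.pi+.63); dr([P+[0,0,.06],P+[0,0,.102]],(0,255,0))
    for sg,c in((1,(0,0,255)),(-1,(255,255,0))):
      for z in(-.025,):
        dr([p+sg*ty*A+tx*b+[0,0,z] for A,b in((.022,-.0095),(.022,.0095),(.043,.0095),(.043,-.0095))],c)
    dr([p+ty*.0965*i+tx*.039*j+[0,0,.041] for i,j in((1,1),(1,-1),(-1,-1),(-1,1))],(0,255,0))
    cv2.imwrite(f"pics/ov_{n}.png",I)
```

```text
[ 0.53273099 -0.01067995  0.13720392] 0.6183651140268924
```

View pics/ov_top.png

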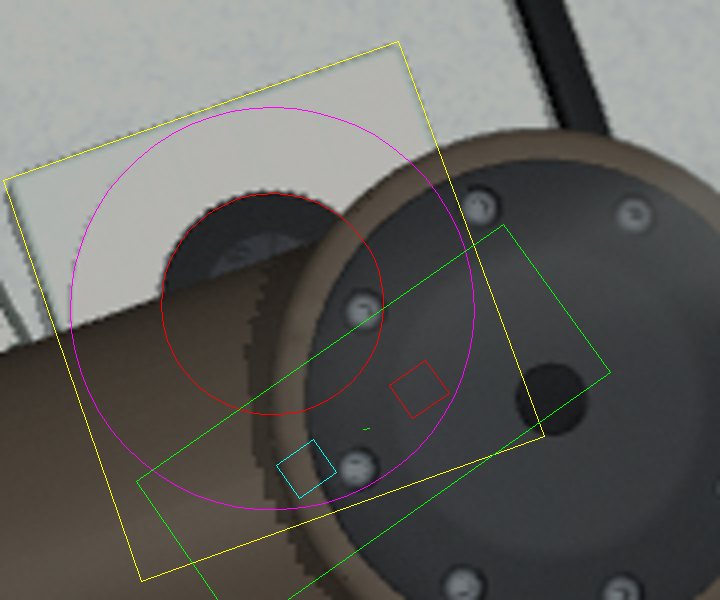

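View pics/ov_scene.png

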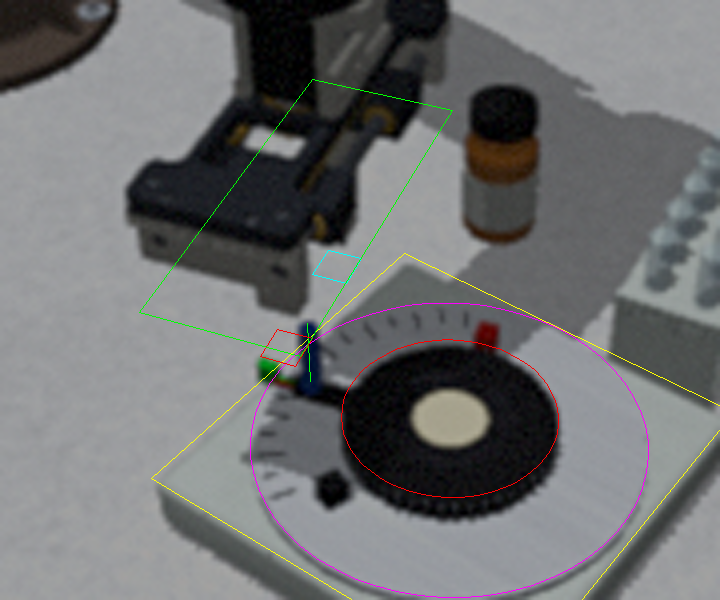

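Run:
```python
from h import *
s=get_state(); p=s["eef_pos"]; y=s["ee_rot"][2]
tx=np.array([np.cos(y),np.sin(y),0]);ty=np.array([np.sin(y),-np.cos(y),0])
d=grab_frame("scene")
I=cv2.resize(d["frame"][0:230,90:330,::-1],None,fx=2.6,fy=2.6,interpolation=cv2.INTER_CUBIC)
I=np.clip(I*1.8,0,255).astype(np.uint8)
def dot(P,c):
    q=((w2px(d,[P])[0]-[90,0]+.5)*2.6).astype(int); cv2.circle(I,tuple(int(v) for v in q),3,c,-1); print(q)
dot(p,(0,0,255));dot(p-[0,0,.025],(0,255,0));dot(p+[0,0,.1],(255,0,0))
for a in(-1,1):dot(p+ty*.022*a-[0,0,.025],(0,255,255))
cv2.imwrite("pics/s3.png",I)
```

```text
[358 434]
[359 458]
[352 326]
[370 441]
[348 476]
```

View pics/s3.png

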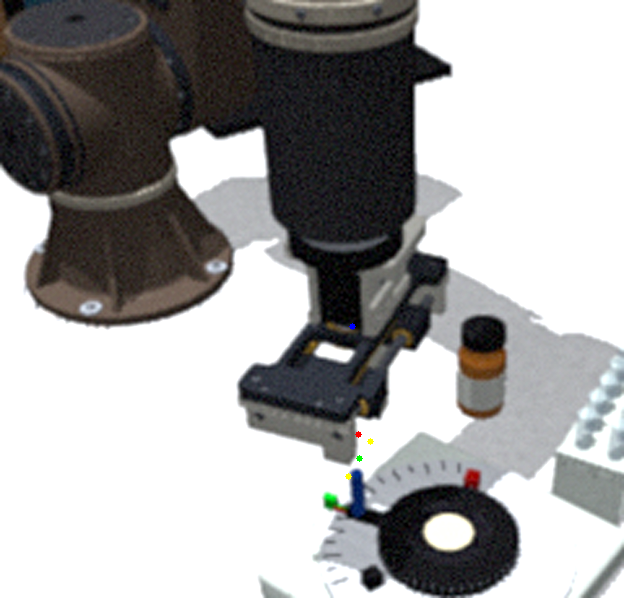

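Run:
```python
from h import *
s=get_state(); p=s["eef_pos"]; y=s["ee_rot"][2]; print(s["q"],s["t"])
tx=np.array([np.cos(y),np.sin(y),0]);ty=np.array([np.sin(y),-np.cos(y),0])
d=grab_frame("scene")
for nm,px in dict(tipL=(325,450),tipR=(352,460),brL=(247,425),brR=(357,395),bodyL=(240,380),farBR=(447,262)).items():
  for z in(.112,.125,.14,.16,.18,.2):
    w=px2w(d,np.array(px)/2.6+[90,0],z)-p
    print(nm,z,"tool x %.1f y %.1f"%(w@tx*1e3,w@ty*1e3))
I=cv2.resize(d["frame"][85:195,170:280,::-1],None,fx=7,fy=7,interpolation=cv2.INTER_CUBIC)[:600]
cv2.imwrite("pics/s4.png",np.clip(I*2.2,0,255).astype(np.uint8))
```

```text
[ 3.48564514e-01  2.02780450e-01 -4.24349507e-01  3.19302379e-04
 -9.41250445e-01  1.84147019e+00] 4.925
tipL 0.112 tool x -28.2 y 0.8
tipL 0.125 tool x -21.5 y 13.6
tipL 0.14 tool x -13.7 y 28.3
tipL 0.16 tool x -3.4 y 48.0
tipL 0.18 tool x 7.0 y 67.7
tipL 0.2 tool x 17.3 y 87.4
tipR 0.112 tool x -3.8 y 3.8
tipR 0.125 tool x 2.4 y 16.6
tipR 0.14 tool x 9.5 y 31.2
tipR 0.16 tool x 18.9 y 50.8
tipR 0.18 tool x 28.4 y 70.4
tipR 0.2 tool x 37.9 y 89.9
brL 0.112 tool x -99.3 y -4.0
brL 0.125 tool x -90.9 y 8.9
brL 0.14 tool x -81.2 y 23.8
brL 0.16 tool x -68.3 y 43.6
brL 0.18 tool x -55.3 y 63.5
brL 0.2 tool x -42.4 y 83.3
brR 0.112 tool x -31.8 y -70.9
brR 0.125 tool x -25.0 y -56.4
brR 0.14 tool x -17.1 y -39.7
brR 0.16 tool x -6.6 y -17.4
brR 0.18 tool x 3.9 y 4.8
brR 0.2 tool x 14.4 y 27.1
bodyL 0.112 tool x -131.9 y -53.8
bodyL 0.125 tool x -122.7 y -39.7
bodyL 0.14 tool x -112.2 y -23.4
bodyL 0.16 tool x -98.0 y -1.8
bodyL 0.18 tool x -83.9 y 19.9
bodyL 0.2 tool x -69.8 y 41.5
farBR 0.112 tool x -30.9 y -290.1
farBR 0.125 tool x -24.1 y -270.4
farBR 0.14 tool x -16.2 y -247.7
farBR 0.16 tool x -5.8 y -217.5
farBR 0.18 tool x 4.7 y -187.2
farBR 0.2 tool x 15.1 y -157.0
```

View pics/s4.png

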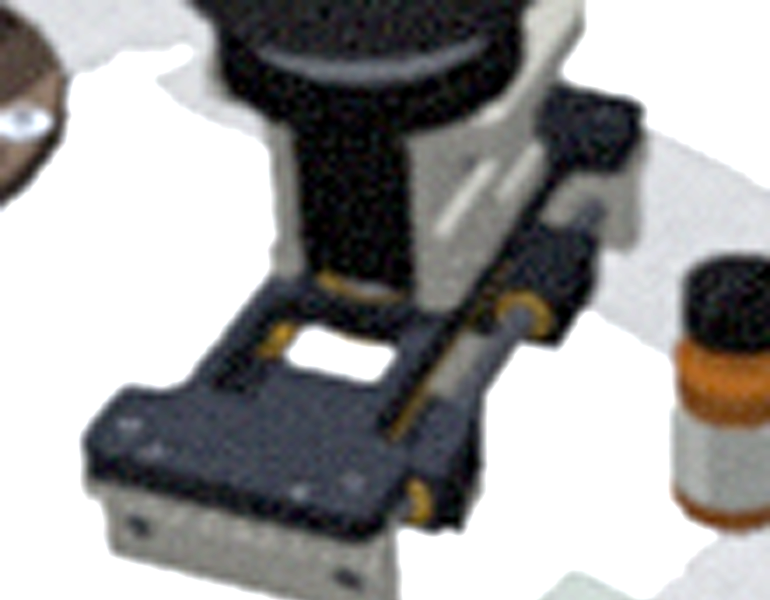

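Request:
{"op": "step_arm", "data": {"commands": "0 0 15 0 0 0; 0 0 15 0 0 0; 0 0 0 0 0 0"}}

```text
t: 5.35
eef_pos: [0.5309, -0.011, 0.1044]
ee_rot: [-3.14, 0.003, 0.62]
force: [0.2, -0.7, -0.0]
width: 0.0441
```

Run:
```python
from h import *
d=grab_frame("scene"); print(get_state()["eef_pos"]); im=d["frame"]; cv2.imwrite("pics/s5.png",cv2.resize(im[120:230,170:290,::-1],None,fx=5,fy=5,interpolation=cv2.INTER_CUBIC))
```

```text
[ 0.53156104 -0.01092983  0.1053188 ]
```

View pics/s5.png

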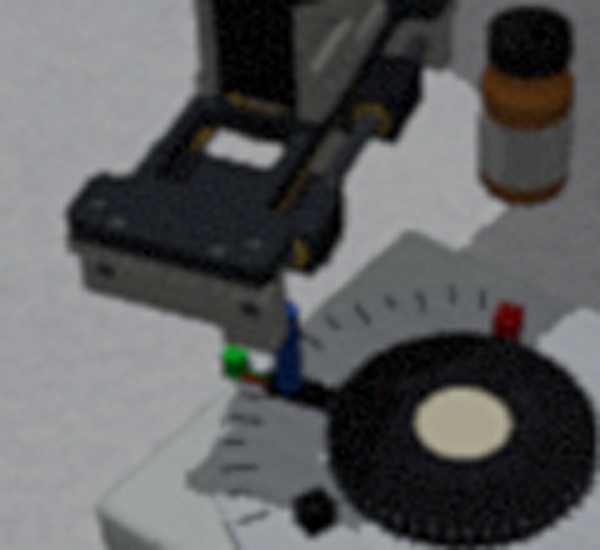

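```bash
cat > ray.py <<'E'
from h import *
def toolray(d,px,s,zs):
    p=s["eef_pos"]; y=s["ee_rot"][2]
    tx=np.array([np.cos(y),np.sin(y),0]);ty=np.array([np.sin(y),-np.cos(y),0])
    for z in zs:
        w=px2w(d,px,z)-p; print(px,"z",z,"x %.1f y %.1f"%(w@tx*1e3,w@ty*1e3))
E
python3 - <<'E'
from ray import *
d=grab_frame("scene"); s=get_state()
for px in ((225,335),(275,350)): toolray(d,np.array(px)/5+[170,120],s,(.07,.08,.09,.1,.11,.12,.13))
E
```

```text
[215. 187.] z 0.07 x -30.6 y -0.1
[215. 187.] z 0.08 x -25.7 y 9.0
[215. 187.] z 0.09 x -20.9 y 18.2
[215. 187.] z 0.1 x -16.0 y 27.4
[215. 187.] z 0.11 x -11.2 y 36.5
[215. 187.] z 0.12 x -6.3 y 45.7
[215. 187.] z 0.13 x -1.4 y 54.9
[225. 190.] z 0.07 x -7.2 y 0.6
[225. 190.] z 0.08 x -2.7 y 9.8
[225. 190.] z 0.09 x 1.8 y 18.9
[225. 190.] z 0.1 x 6.2 y 28.1
[225. 190.] z 0.11 x 10.7 y 37.2
[225. 190.] z 0.12 x 15.2 y 46.4
[225. 190.] z 0.13 x 19.6 y 55.5
```

Request:
{"op": "step_arm", "data": {"commands": "0.1 -4.6 0 0 0 0.06; 0.1 -4.6 0 0 0 0.06; 0.1 -4.6 0 0 0 0.06; 0.1 -4.6 0 0 0 0.06; 0.1 -4.6 0 0 0 0.06; 0 0 0 0 0 0"}}

```text
t: 6.2
eef_pos: [0.5219, 0.01, 0.1068]
ee_rot: [3.142, -0.001, 0.321]
force: [0.7, -0.6, -0.0]
width: 0.044
```

Run:
```python
from m import *
d=grab_frame("scene"); print(get_state()["eef_pos"]); im=d["frame"]; cv2.imwrite("pics/s6.png",cv2.resize(im[120:230,170:290,::-1],None,fx=5,fy=5,interpolation=cv2.INTER_CUBIC))
for c in("blue","green","red"): print(c,blobs(im,c,(170,150,350,300)))
```

```text
[0.52192927 0.00980456 0.10672076]
blue [(np.int32(48), array([227.1, 189.7]))]
green [(np.int32(10), array([216.6, 191.3]))]
red [(np.int32(28), array([271.4, 183.4]))]
```

View pics/s6.png

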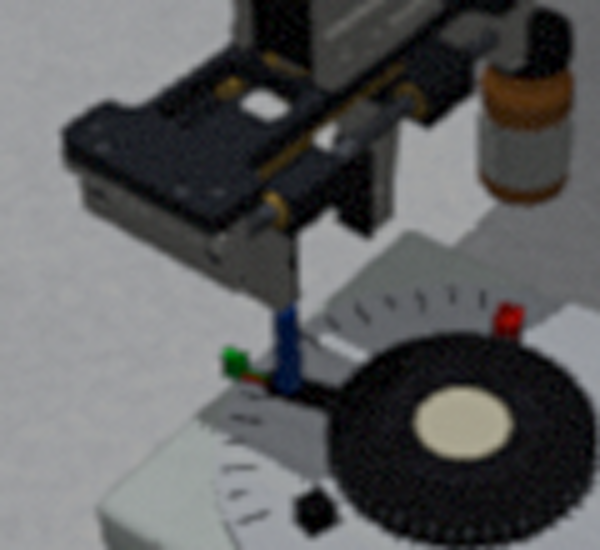

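Request:
{"op": "step_arm", "data": {"commands": "0 5 0 0 0 -0.06; 0 5 0 0 0 -0.06; 0 5 0 0 0 -0.06; 0 5 0 0 0 -0.06; 0 2.5 10 0 0 -0.05; 0 0 10 0 0 0; 0 0 0 0 0 0"}}

```text
t: 7.12
eef_pos: [0.5303, -0.011, 0.0855]
ee_rot: [-3.141, 0.002, 0.609]
force: [-0.6, 0.4, 0.2]
width: 0.0444
```

Run:
```python
from m import *
d=grab_frame("scene"); s=get_state();print(s["eef_pos"],s["ee_rot"],s["force"]); im=d["frame"]; cv2.imwrite("pics/s7.png",cv2.resize(im[120:230,170:290,::-1],None,fx=5,fy=5,interpolation=cv2.INTER_CUBIC))
```

```text
[ 0.53070181 -0.01085061  0.08603631] [-3.14140276e+00  9.53188322e-04  6.09747332e-01] [ 0.32362015 -0.32273433 -0.80199402]
```

View pics/s7.png

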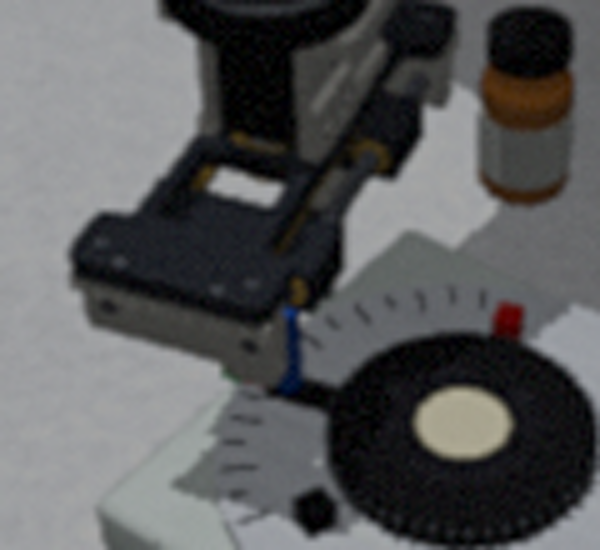

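Request:
{"op": "step_arm", "data": {"commands": "0 0 4 0 0 0; 0 0 4 0 0 0; 0.1 -4.6 0 0 0 0.06; 0.1 -4.6 0 0 0 0.06; 0.1 -4.6 0 0 0 0.06; 0.1 -4.6 0 0 0 0.06; 0.1 -4.6 0 0 0 0.06; 0 0 0 0 0 0"}}

```text
t: 8.18
eef_pos: [0.5206, 0.0099, 0.0783]
ee_rot: [3.142, -0.0, 0.311]
force: [0.5, -0.1, -0.5]
width: 0.0439
```

Run:
```python
from m import *
d=grab_frame("scene"); s=get_state();print(s["eef_pos"],s["ee_rot"],s["force"]); im=d["frame"]; cv2.imwrite("pics/s8.png",cv2.resize(im[120:230,170:290,::-1],None,fx=5,fy=5,interpolation=cv2.INTER_CUBIC))
for c in("blue","green","red"): print(c,blobs(im,c,(170,150,350,300)))
```

```text
[0.52049339 0.00980768 0.07832006] [-3.14149255e+00  1.10955887e-04  3.11671311e-01] [-0.20312006 -0.02211169  0.26865934]
blue [(np.int32(26), array([230.2, 187.5]))]
green [(np.int32(10), array([216.6, 191.6])), (np.int32(1), array([219., 194.])), (np.int32(1), array([221., 195.]))]
red [(np.int32(27), array([271.3, 183.4]))]
```

View pics/s8.png

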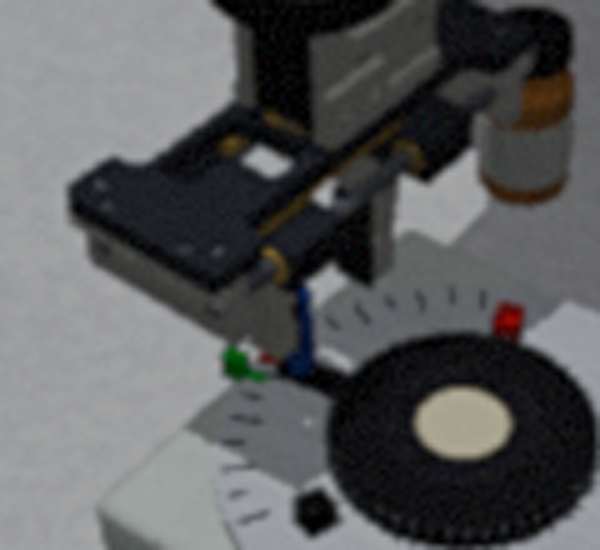

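Request:
{"op": "step_arm", "data": {"commands": "0.2 -4.7 0 0 0 0.06; 0.2 -4.7 0 0 0 0.06; 0.2 -4.7 0 0 0 0.06; 0.2 -4.7 0 0 0 0.06; 0.2 -4.7 0 0 0 0.06; 0.2 -4.7 0 0 0 0.06; 0.2 -4.7 0 0 0 0.06; 0.2 -4.7 0 0 0 0.06"}}

```text
t: 9.22
eef_pos: [0.5187, 0.0466, 0.0784]
ee_rot: [3.141, -0.0, -0.17]
force: [1.3, -2.4, -0.3]
width: 0.0442
```

Run:
```python
from m import *
d=grab_frame("scene"); s=get_state();p=s["eef_pos"];print(p,s["ee_rot"],s["force"]); im=d["frame"]; cv2.imwrite("pics/s9.png",cv2.resize(im[120:230,170:290,::-1],None,fx=5,fy=5,interpolation=cv2.INTER_CUBIC))
print(np.hypot(p[0]-.596,p[1]-.0315),np.arctan2(-(p[1]-.0315),-(p[0]-.596)))
```

```text
[0.51870553 0.04701058 0.07843471] [ 3.14130928e+00 -2.18084972e-04 -1.73118939e-01] [ 1.07145519 -0.0487615   1.17495852]
0.0788353542315329 -0.19803846459409205
```

View pics/s9.png

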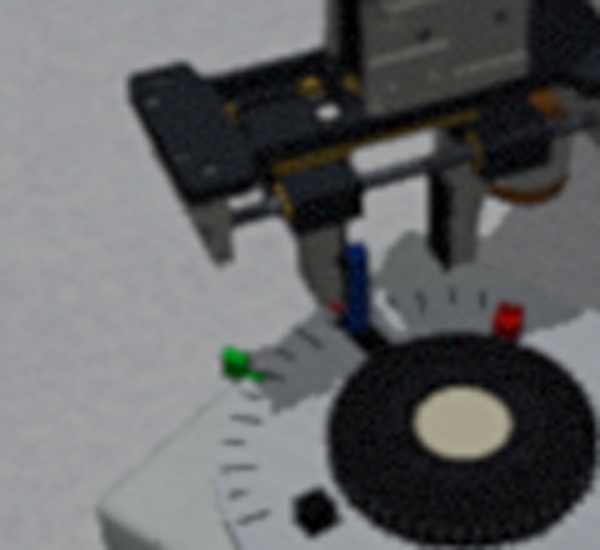

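Request:
{"op": "step_arm", "data": {"commands": "0.2 -4.7 0 0 0 0.06; 0.2 -4.7 0 0 0 0.06; 0.2 -4.7 0 0 0 0.06; 0.2 -4.7 0 0 0 0.06; 0.2 -4.7 0 0 0 0.06; 0.2 -4.7 0 0 0 0.06; 0.2 -4.7 0 0 0 0.06; 0.2 -4.7 0 0 0 0.06"}}

```text
t: 10.28
eef_pos: [0.5333, 0.0803, 0.0782]
ee_rot: [3.14, 0.0, -0.65]
force: [0.9, -2.8, 1.2]
width: 0.0439
```

Request:
{"op": "step_arm", "data": {"commands": "0.2 -3.1 0 0 0 0.04; 0.2 -3.1 0 0 0 0.04; 0.1 -3.1 0 0 0 0.04; 0 0 0 0 0 0"}}

```text
t: 10.78
eef_pos: [0.5395, 0.0873, 0.0782]
ee_rot: [3.14, 0.0, -0.768]
force: [-1.3, -1.9, 2.2]
width: 0.0439
```

Run:
```python
from m import *
d=grab_frame("scene"); s=get_state();p=s["eef_pos"];print(p,s["ee_rot"],s["force"]); im=d["frame"]; cv2.imwrite("pics/s10.png",cv2.resize(im[120:230,190:310,::-1],None,fx=5,fy=5,interpolation=cv2.INTER_CUBIC))
print(np.hypot(p[0]-.596,p[1]-.0315),np.arctan2(-(p[1]-.0315),-(p[0]-.596)))
```

```text
[0.53948478 0.08734668 0.07816538] [ 3.14055019e+00  4.40278305e-04 -7.67948337e-01] [-1.45033337 -2.05725629  1.62167486]
0.07945326517000077 -0.7794483081752492
```

View pics/s10.png

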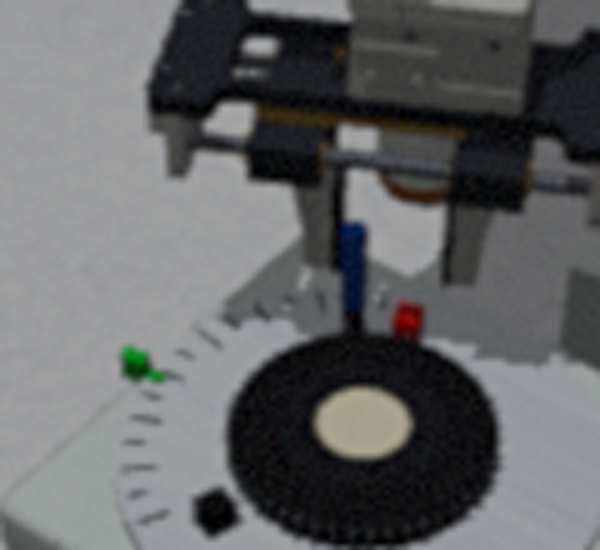

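Request:
{"op": "step_arm", "data": {"commands": "0.1 -1.6 0 0 0 0.02; 0.1 -1.6 0 0 0 0.02; 0.1 -1.6 0 0 0 0.02; 0.1 -1.6 0 0 0 0.02; 0.1 -1.6 0 0 0 0.02; 0.1 -1.6 0 0 0 0.02"}}

```text
t: 11.58
eef_pos: [0.5472, 0.094, 0.0781]
ee_rot: [3.141, 0.0, -0.891]
force: [-5.9, 0.1, 0.0]
width: 0.044
```

Request:
{"op": "step_arm", "data": {"commands": "0.1 -1.2 0 0 0 0.01; 0.1 -1.2 0 0 0 0.01; 0 0 0 0 0 0"}}

```text
t: 11.95
eef_pos: [0.5495, 0.0953, 0.0782]
ee_rot: [-3.142, 0.0, -0.91]
force: [-3.9, -0.1, -2.1]
width: 0.0442
```

Run:
```python
from m import *
d=grab_frame("scene"); s=get_state();p=s["eef_pos"];print(p,s["ee_rot"],s["force"]); im=d["frame"]; cv2.imwrite("pics/s11.png",cv2.resize(im[120:230,190:310,::-1],None,fx=5,fy=5,interpolation=cv2.INTER_CUBIC))
print(np.hypot(p[0]-.596,p[1]-.0315),np.arctan2(-(p[1]-.0315),-(p[0]-.596)))
```

```text
[0.54954996 0.09529315 0.07827136] [-3.14148416e+00 -3.66217738e-05 -9.09693376e-01] [-3.62327798  0.67955786 -0.68739311]
0.07891243831995626 -0.9414361679572779
```

View pics/s11.png

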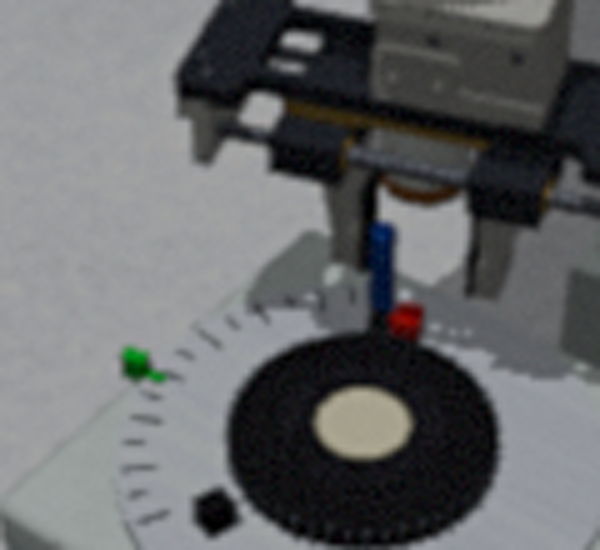

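Request:
{"op": "step_arm", "data": {"commands": "0 -1 0 0 0 0.01; 0 -1 0 0 0 0.01; 0 0 0 0 0 0"}}

```text
t: 12.38
eef_pos: [0.5511, 0.0965, 0.0783]
ee_rot: [3.142, 0.0, -0.93]
force: [-2.7, -0.6, -0.8]
width: 0.0444
```

Request:
{"op": "step_arm", "data": {"commands": "0 -1 0 0 0 0.01; 0 -1 0 0 0 0.01; 0 0 0 0 0 0"}}

```text
t: 12.75
eef_pos: [0.5524, 0.0975, 0.0783]
ee_rot: [3.141, 0.0, -0.95]
force: [-4.0, -0.6, -1.8]
width: 0.0437
```

Request:
{"op": "step_arm", "data": {"commands": "0 -1 0 0 0 0.01; 0 -1 0 0 0 0.01; 0 0 0 0 0 0"}}

```text
t: 13.12
eef_pos: [0.5528, 0.0974, 0.0781]
ee_rot: [3.138, -0.0, -0.97]
force: [-6.7, -5.0, 2.0]
width: 0.0439
```

Run:
```python
from m import *
d=grab_frame("scene"); s=get_state();p=s["eef_pos"];print(p,s["ee_rot"],s["force"],s["moment"]); im=d["frame"]; cv2.imwrite("pics/s12.png",cv2.resize(im[150:210,240:300,::-1],None,fx=10,fy=10,interpolation=cv2.INTER_CUBIC))
for c in("blue","red"): print(c,blobs(im,c,(170,150,350,300)))
C=np.array([.596,.0315,0])
for q in(0,.05,.1,.2):
    t=np.pi-1.1+q+.35; print(q,w2px(d,[C+[.078*np.cos(t),.078*np.sin(t),z] for z in(.08,.102)]).round(1).tolist())
```

```text
[0.55285263 0.09742353 0.07812995] [ 3.13808728e+00 -9.18028623e-05 -9.70228917e-01] [-6.24585863 -4.26213635  2.24092578] [-1.72105684  2.62562888  0.05196836]
blue [(np.int32(50), array([267.6, 171.9]))]
red [(np.int32(28), array([270.9, 183.4]))]
0 [[267.3, 172.2], [267.6, 164.5]]
0.05 [[265.5, 172.0], [265.8, 164.3]]
0.1 [[263.7, 171.9], [264.0, 164.2]]
0.2 [[260.2, 171.8], [260.3, 164.2]]
```

View pics/s12.png

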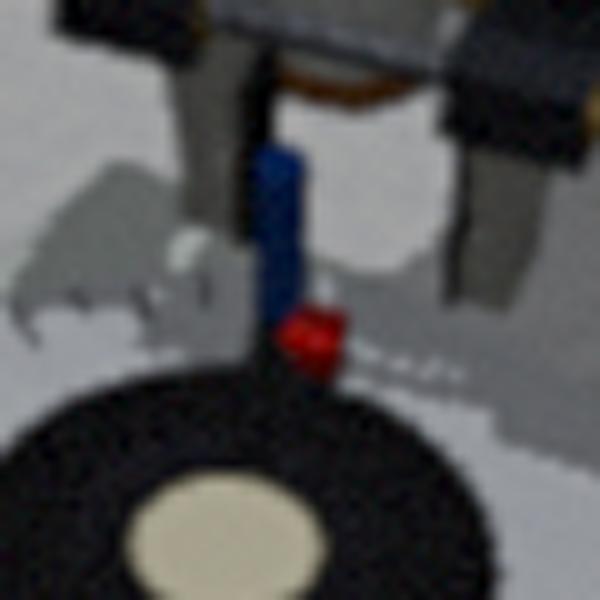

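Request:
{"op": "step_arm", "data": {"commands": "0 -1 0 0 0 0; 0 -0.5 0 0 0 0; 0 0 0 0 0 0; 0 0 0 0 0 0"}}

```text
t: 13.68
eef_pos: [0.5529, 0.0975, 0.078]
ee_rot: [3.136, 0.0, -0.97]
force: [-10.2, -6.8, 4.6]
width: 0.0442
```

Request:
{"op": "step_arm", "data": {"commands": "0 2 0 0 0 0; 0.1 4.7 0 0 0 -0.06; 0.1 4.7 0 0 0 -0.06; 0.1 4.7 0 0 0 -0.06; 0.1 4.7 0 0 0 -0.06; 0.1 4.7 0 0 0 -0.06; 0.1 4.7 0 0 0 -0.06; 0.1 4.7 0 0 0 -0.06"}}

```text
t: 14.68
eef_pos: [0.5332, 0.0757, 0.0794]
ee_rot: [-3.138, -0.003, -0.547]
force: [-0.7, 0.3, 0.1]
width: 0.0445
```

Request:
{"op": "step_arm", "data": {"commands": "0.1 4.7 0 0 0 -0.06; 0.1 4.7 0 0 0 -0.06; 0.1 4.7 0 0 0 -0.06; 0.1 4.7 0 0 0 -0.06; 0.1 4.7 0 0 0 -0.06; 0.1 4.7 0 0 0 -0.06; 0.1 4.7 0 0 0 -0.06; 0.1 4.7 0 0 0 -0.06"}}

```text
t: 15.68
eef_pos: [0.5213, 0.0409, 0.0793]
ee_rot: [-3.139, -0.004, -0.067]
force: [-3.1, 4.8, 1.0]
width: 0.044
```

```bash
cat > look.py <<'E'
from m import *
import sys
n=sys.argv[1]
d=grab_frame("scene"); s=get_state();p=s["eef_pos"];print(p,s["ee_rot"],s["force"],s["t"]); im=d["frame"]; cv2.imwrite(f"pics/{n}.png",cv2.resize(im[130:230,190:310,::-1],None,fx=6,fy=6,interpolation=cv2.INTER_CUBIC))
print("tcp r",np.hypot(p[0]-.596,p[1]-.0315),"pol",np.arctan2(-(p[1]-.0315),-(p[0]-.596)))
for c in("blue","green","red"): print(c,blobs(im,c,(170,150,350,300)))
E
python3 look.py s13
```

```text
[0.52115857 0.04042133 0.07933438] [-3.13965756 -0.00353462 -0.06426463] [-1.71323252  2.39218384  0.47093441] 15.725
tcp r 0.07537127868454363 pol -0.11864328638591921
blue [(np.int32(48), array([252.8, 172.2]))]
green [(np.int32(17), array([216.7, 192.2])), (np.int32(1), array([221., 195.]))]
red [(np.int32(25), array([271.1, 183.6]))]
```

View pics/s13.png

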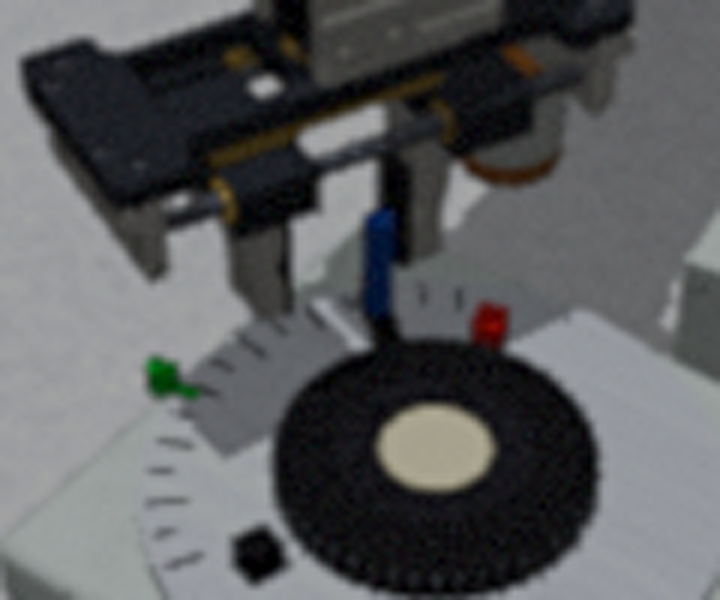

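Request:
{"op": "step_arm", "data": {"commands": "-0.2 4.7 0 0 0 -0.06; -0.2 4.7 0 0 0 -0.06; -0.2 4.7 0 0 0 -0.06; -0.2 4.7 0 0 0 -0.06; -0.2 4.7 0 0 0 -0.06; -0.2 4.7 0 0 0 -0.06; -0.2 4.7 0 0 0 -0.06; -0.2 4.7 0 0 0 -0.06"}}

```text
t: 16.73
eef_pos: [0.5256, 0.0034, 0.0794]
ee_rot: [3.141, -0.005, 0.412]
force: [1.2, 3.1, -0.7]
width: 0.0439
```

Request:
{"op": "step_arm", "data": {"commands": "0 4 0 0 0 -0.05; 0 4 0 0 0 -0.05; 0 4 0 0 0 -0.05; 0 0 0 0 0 0"}}

```text
t: 17.23
eef_pos: [0.5301, -0.0079, 0.0791]
ee_rot: [3.14, -0.003, 0.56]
force: [0.3, -0.3, -0.1]
width: 0.044
```

```bash
python3 look.py s14
```

```text
[ 0.52963238 -0.00799145  0.07891858] [ 3.14060051e+00 -1.94312072e-03  5.58838501e-01] [-0.1956219  -0.75863675 -0.74707508] 17.275
tcp r 0.07722846660438584 pol 0.5367651807780721
blue [(np.int32(21), array([233.1, 187. ]))]
green []
red [(np.int32(22), array([271.1, 183.3]))]
```

View pics/s14.png

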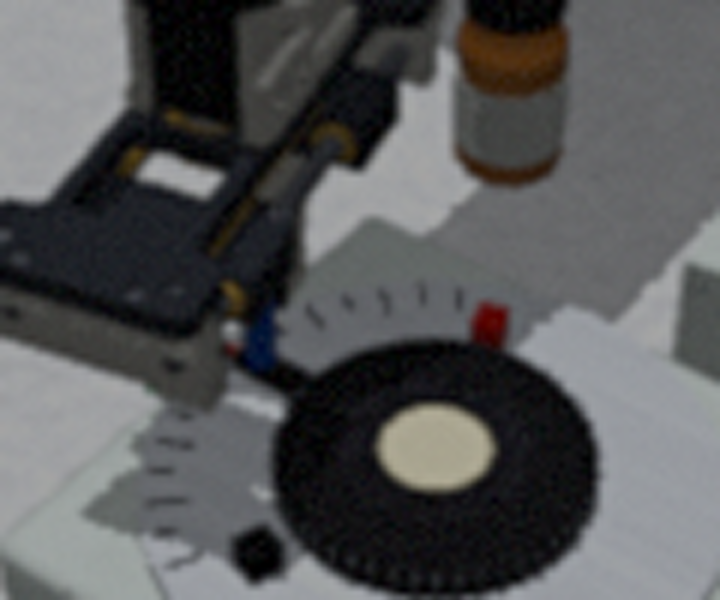

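Request:
{"op": "step_arm", "data": {"commands": "0 3.9 0 0 0 -0.05; 0 3.9 0 0 0 -0.05; 0 2.4 0 0 0 -0.03; 0 0 0 0 0 0; 0 -14 0 0 0 0; 0 0 30 0 0 0"}}

```text
t: 18.02
eef_pos: [0.5262, -0.0047, 0.0499]
ee_rot: [3.14, -0.004, 0.69]
force: [-0.2, -0.1, -0.3]
width: 0.0439
```

I moved down where I meant to lift. No contact force showed, so I'm going straight back up.

Request:
{"op": "step_arm", "data": {"commands": "0 0 -30 0 0 0; 0 0 -30 0 0 0; 0 0 -30 0 0 0; 0 0 -30 0 0 0; 0 0 0 0 0 0"}}

```text
t: 18.65
eef_pos: [0.5263, -0.0051, 0.1708]
ee_rot: [3.14, -0.004, 0.69]
force: [-0.1, -0.1, -0.7]
width: 0.044
```

```bash
python3 look.py s15
```

```text
[ 0.52528928 -0.00526386  0.16922278] [ 3.14090130e+00 -1.97581370e-03  6.89810567e-01] [-0.19071113 -0.03145122 -1.0439007 ] 18.7
tcp r 0.07969684490671196 pol 0.47945572278734105
blue [(np.int32(40), array([230.3, 184.9]))]
green [(np.int32(22), array([217.5, 192.4]))]
red [(np.int32(26), array([271.5, 183.2]))]
```

View pics/s15.png

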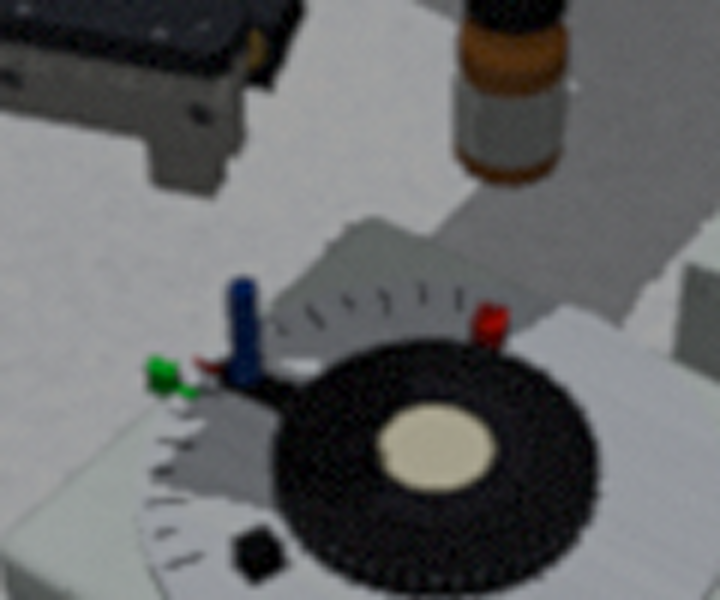

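```bash
cat > meas.py <<'E'
from m import *
d=grab_frame("scene"); im=d["frame"]
a=im.astype(int); x0,y0,x1,y1=205,170,245,205
sub=a[y0:y1,x0:x1]; r,g,b=sub[...,0],sub[...,1],sub[...,2]
C=np.array([.596,.0315])
def pol(px,z):
    w=px2w(d,px,z)[:2]-C; return np.hypot(*w).round(4),np.arctan2(-w[1],-w[0]).round(3)
for n,w,z in(("red",np.clip(r-np.maximum(g,b)-20,0,None),.054),("green",np.clip(g-np.maximum(r,b)-20,0,None),.056),("blue",np.clip(b-np.maximum(r,g)-15,0,None),.083)):
    yy,xx=np.nonzero(w>0); ww=w[yy,xx]
    if len(ww)==0: print(n,"none");continue
    c=[(xx*ww).sum()/ww.sum()+x0,(yy*ww).sum()/ww.sum()+y0]
    print(n,len(ww),np.round(c,1),"r,ang",pol(c,z))
    if n!="blue":
        for X,Y,W in zip(xx,yy,ww): print((X+x0,Y+y0,int(W)),pol((X+x0,Y+y0),z),end=" ")
        print()
cv2.imwrite("pics/meas.png",cv2.resize(im[y0:y1,x0:x1,::-1],None,fx=14,fy=14,interpolation=cv2.INTER_NEAREST))
E
python3 meas.py
```

```text
red 7 [224.5 190.7] r,ang (np.float64(0.0922), np.float64(0.463))
(np.int64(222), np.int64(190), 2) (np.float64(0.0981), np.float64(0.472)) (np.int64(223), np.int64(190), 14) (np.float64(0.0962), np.float64(0.461)) (np.int64(224), np.int64(190), 6) (np.float64(0.0943), np.float64(0.45)) (np.int64(225), np.int64(190), 4) (np.float64(0.0925), np.float64(0.438)) (np.int64(224), np.int64(191), 17) (np.float64(0.0927), np.float64(0.478)) (np.int64(225), np.int64(191), 29) (np.float64(0.0908), np.float64(0.466)) (np.int64(226), np.int64(191), 15) (np.float64(0.0889), np.float64(0.454)) 
green 40 [217.4 192.2] r,ang (np.float64(0.1027), np.float64(0.59))
(np.int64(215), np.int64(189), 25) (np.float64(0.1119), np.float64(0.53)) (np.int64(216), np.int64(189), 23) (np.float64(0.11), np.float64(0.522)) (np.int64(214), np.int64(190), 14) (np.float64(0.1124), np.float64(0.563)) (np.int64(215), np.int64(190), 67) (np.float64(0.1104), np.float64(0.555)) (np.int64(216), np.int64(190), 80) (np.float64(0.1084), np.float64(0.546)) (np.int64(217), np.int64(190), 56) (np.float64(0.1065), np.float64(0.538
[... 1897 characters left out ...]
), 3) (np.float64(0.102), np.float64(0.677)) (np.int64(217), np.int64(195), 9) (np.float64(0.1), np.float64(0.671)) (np.int64(218), np.int64(195), 7) (np.float64(0.098), np.float64(0.664)) (np.int64(219), np.int64(195), 23) (np.float64(0.096), np.float64(0.657)) (np.int64(220), np.int64(195), 58) (np.float64(0.094), np.float64(0.65)) (np.int64(221), np.int64(195), 71) (np.float64(0.092), np.float64(0.642)) (np.int64(222), np.int64(195), 40) (np.float64(0.09), np.float64(0.635)) (np.int64(221), np.int64(196), 10) (np.float64(0.0908), np.float64(0.673)) (np.int64(222), np.int64(196), 3) (np.float64(0.0888), np.float64(0.666)) 
blue 77 [230.3 184.4] r,ang (np.float64(0.0749), np.float64(0.495))
```

View pics/meas.png

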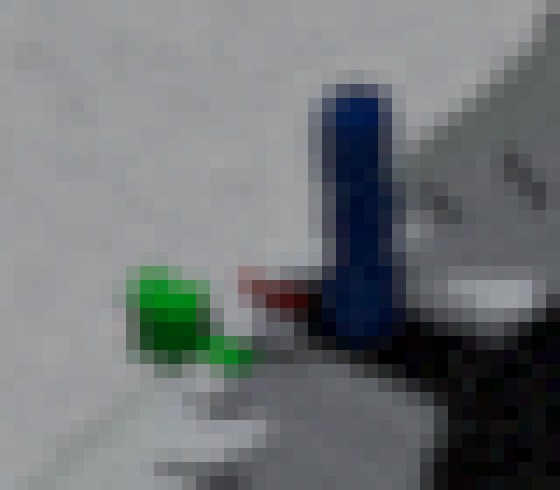

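Request:
{"op": "step_arm", "data": {"commands": "20 -24 -10 0 0 0; 32 -38 -20 0 0 0; 32 -38 -10 0 0 0; 32 -38 0 0 0 0; 32 -38 0 0 0 0; 32 -38 0 0 0 0; 20 -24 0 0 0 0; 0 0 0 0 0 0"}}

```text
t: 19.75
eef_pos: [0.5273, 0.3067, 0.2068]
ee_rot: [3.141, 0.002, 0.692]
force: [0.3, -1.4, -0.8]
width: 0.0444
```

```bash
cat > mt.py <<'E'
from m import *
import sys
C=np.array([.596,.0315])
d=grab_frame("top"); im=d["frame"]
a=im.astype(int); x0,y0,x1,y1=260,195,305,240
def pol(px,z):
    w=px2w(d,px,z)[:2]-C; return np.hypot(*w).round(4),np.arctan2(-w[1],-w[0]).round(3)
# ring centre
g=im[145:220,220:300].max(2); m=cv2.morphologyEx((g<75).astype(np.uint8),2,np.ones((9,9),np.uint8))
cs,_=cv2.findContours(m,cv2.RETR_EXTERNAL,cv2.CHAIN_APPROX_NONE); c=max(cs,key=cv2.contourArea); e=cv2.fitEllipse(c); print("ring",px2w(d,np.array(e[0])+[220,145],.063),e[1])
sub=a[y0:y1,x0:x1]; r,g,b=sub[...,0],sub[...,1],sub[...,2]
for n,w,z in(("red",np.clip(r-np.maximum(g,b)-20,0,None),.054),("green",np.clip(g-np.maximum(r,b)-20,0,None),.055),("blue",np.clip(b-np.maximum(r,g)-15,0,None),.098)):
    yy,xx=np.nonzero(w>0); ww=w[yy,xx]
    if len(ww)==0: print(n,"none");continue
    c=[(xx*ww).sum()/ww.sum()+x0,(yy*ww).sum()/ww.sum()+y0]
    print(n,len(ww),np.round(c,2),"r,ang",pol(c,z))
    if n!="blue":
        for Y in sorted(set(yy)):
            k=yy==Y; X=(xx[k]*ww[k]).sum()/ww[k].sum()+x0; print(Y+y0,round(X,1),int(ww[k].sum()),pol((X,Y+y0),z))
cv2.imwrite(f"pics/{sys.argv[1]}.png",cv2.resize(im[y0:y1,x0:x1,::-1],None,fx=12,fy=12,interpolation=cv2.INTER_CUBIC))
save(d,sys.argv[1]+"_full.png")
E
python3 mt.py mt1
```

```text
ring [0.59667867 0.03239047 0.063     ] (54.626075744628906, 54.862003326416016)
red 14 [276.97 227.16] r,ang (np.float64(0.0925), np.float64(0.444))
225 276.0 98 (np.float64(0.0877), np.float64(0.444))
226 276.5 85 (np.float64(0.09), np.float64(0.444))
227 276.9 115 (np.float64(0.0921), np.float64(0.443))
228 277.4 104 (np.float64(0.0944), np.float64(0.443))
229 277.8 111 (np.float64(0.0966), np.float64(0.444))
230 278.0 13 (np.float64(0.0986), np.float64(0.438))
green 43 [283.62 229.96] r,ang (np.float64(0.1037), np.float64(0.538))
225 281.3 37 (np.float64(0.0928), np.float64(0.549))
226 281.3 181 (np.float64(0.0945), np.float64(0.538))
227 281.8 192 (np.float64(0.0967), np.float64(0.536))
228 282.6 191 (np.float64(0.0992), np.float64(0.54))
229 283.6 259 (np.float64(0.102), np.float64(0.546))
230 283.7 287 (np.float64(0.1038), np.float64(0.538))
231 284.4 319 (np.float64(0.1063), np.float64(0.54))
232 285.0 326 (np.float64(0.1086), np.float64(0.54))
233 284.8 235 (np.float64(0.1102), np.float64(0.528))
234 284.6 91 (np.float64(0.1117), np.float64(0.516))
blue 32 [274.72 219.87] r,ang (np.float64(0.0764), np.float64(0.441))
```

View pics/mt1.png

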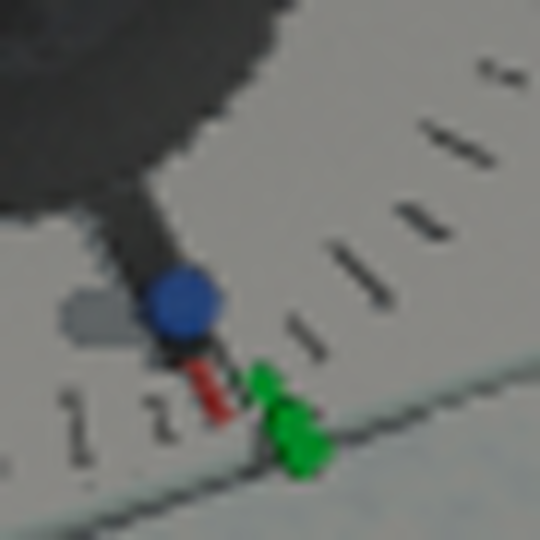

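View pics/mt1_full.png

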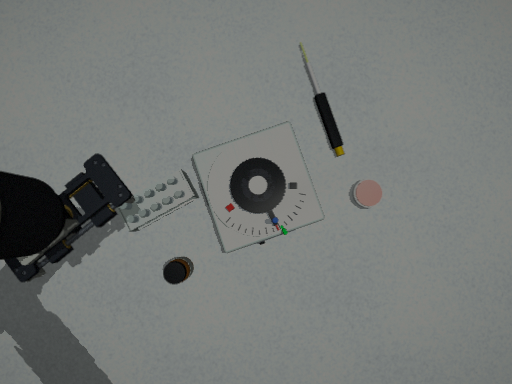

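Request:
{"op": "step_arm", "data": {"commands": "-20 24 0 0 0 0; -32 38 0 0 0 0; -32 38 0 0 0 0; -32 38 0 0 0 0; -32 38 10 0 0 0; -32 38 20 0 0 0; -20 24 10 0 0 0; 0 0 0 0 0 0"}}

```text
t: 20.8
eef_pos: [0.5233, -0.0096, 0.1676]
ee_rot: [-3.141, 0.002, 0.685]
force: [0.6, 0.5, 0.3]
width: 0.0441
```

Request:
{"op": "step_arm", "data": {"commands": "0 0 30 0 0 0; 0 0 30 0 0 0; 0 0 20 0 0 0; 0 0 10 0 0 0; 0 0 0 0 0 0"}}

```text
t: 21.42
eef_pos: [0.525, -0.0061, 0.0783]
ee_rot: [-3.141, 0.001, 0.69]
force: [1.0, 1.2, -0.2]
width: 0.0438
```

Request:
{"op": "step_arm", "data": {"commands": "0 5 0 0 0 0; 0 5 0 0 0 0; 0 4 0 0 0 -0.02; 0.2 2 0 0 0 -0.02; 0.2 2 0 0 0 -0.02; 0.2 2 0 0 0 -0.02; 0.2 2 0 0 0 -0.02; 0 0 0 0 0 0"}}

```text
t: 22.42
eef_pos: [0.5397, -0.0222, 0.078]
ee_rot: [-3.141, 0.001, 0.79]
force: [-3.5, -0.7, 0.7]
width: 0.0441
```

Back off to the middle of the jaws, then lift (negative z) and swing away.

Request:
{"op": "step_arm", "data": {"commands": "0 -7 0 0 0 0; 0 -7 0 0 0 0; 0 0 0 0 0 0; 0 0 -15 0 0 0; 0 0 -30 0 0 0; 0 0 -30 0 0 0; 0 0 -30 0 0 0; 0 0 0 0 0 0"}}

```text
t: 23.42
eef_pos: [0.5322, -0.0118, 0.1871]
ee_rot: [3.138, -0.005, 0.791]
force: [0.6, 0.7, -1.1]
width: 0.0438
```

Request:
{"op": "step_arm", "data": {"commands": "20 -20 -10 0 0 0; 36 -36 -10 0 0 0; 36 -36 -5 0 0 0; 36 -36 0 0 0 0; 36 -36 0 0 0 0; 36 -36 0 0 0 0; 20 -20 0 0 0 0; 0 0 0 0 0 0"}}

```text
t: 24.42
eef_pos: [0.5285, 0.3005, 0.2078]
ee_rot: [3.142, 0.001, 0.792]
force: [-0.5, -0.5, -0.2]
width: 0.0438
```

```bash
python3 mt.py mt2; python3 look.py s16
```

```text
ring [0.59665411 0.03224486 0.063     ] (54.644100189208984, 54.6878662109375)
red 11 [280.7  225.02] r,ang (np.float64(0.0922), np.float64(0.538))
223 279.6 57 (np.float64(0.0876), np.float64(0.54))
224 280.2 74 (np.float64(0.0899), np.float64(0.54))
225 280.8 109 (np.float64(0.0922), np.float64(0.539))
226 281.0 67 (np.float64(0.0942), np.float64(0.533))
227 281.8 64 (np.float64(0.0968), np.float64(0.537))
green 34 [284.21 230.9 ] r,ang (np.float64(0.1059), np.float64(0.538))
226 283.0 11 (np.float64(0.0962), np.float64(0.568))
228 283.0 125 (np.float64(0.0996), np.float64(0.546))
229 283.5 262 (np.float64(0.102), np.float64(0.546))
230 283.7 286 (np.float64(0.1038), np.float64(0.538))
231 284.4 319 (np.float64(0.1063), np.float64(0.54))
232 285.0 324 (np.float64(0.1086), np.float64(0.54))
233 284.8 239 (np.float64(0.1101), np.float64(0.528))
234 284.6 92 (np.float64(0.1117), np.float64(0.516))
blue 33 [278.16 218.14] r,ang (np.float64(0.0765), np.float64(0.537))
[0.52855521 0.29852463 0.20811262] [-3.14158783e+00  8.95286701e-04  7.90340172e-01] [ 0.38671602 -0.76664149  0.79873453] 24.525
tcp r 0.2754105127910697 pol -1.3233919225784114
blue [(np.int32(56), array([228.4, 186.4]))]
green [(np.int32(20), array([217.5, 192.2]))]
red [(np.int32(26), array([271.2, 183.3])), (np.int32(2), array([221.5, 193. ]))]
```

View pics/mt2.png

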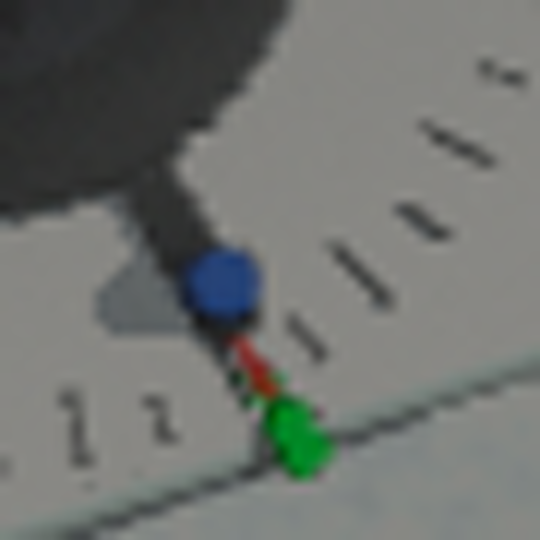

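View pics/mt2_full.png

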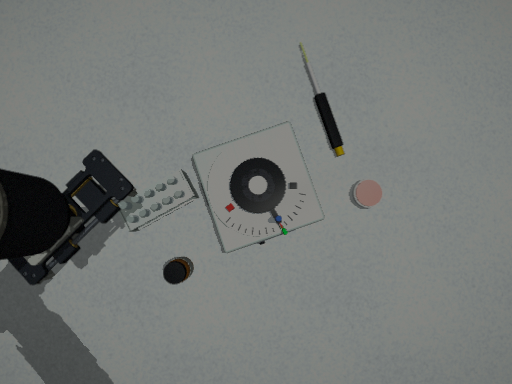

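The pointer (red at 281,225) is in line with the clip (green at 284,231): both measure 0.538 rad. The rack, bottle, dish and pipette are where they were, and the arm is clear. I'm handing the job in.

```bash
python3 -c "
from station import *
print(job_done())"
```

```text
the job is handed in; nothing more can be done
None
```

I set the iris and handed the job in about 24.6 s into the 61 s allowed. The jaws were held 44 mm apart around the pin, so the lever was only ever pushed by one finger at a time.

- **Closing:** I pushed the pin clockwise until it stopped moving against the red stop. The force rose to about 13 N with no further motion, and the pin in the image matched a joint value near 0. I held it there for about half a second.
- **Setting:** I pushed it back with the other finger, stopped short to measure, then pushed the last 0.095 rad. In the last top picture the pointer and the clip both measure 0.538 rad from the ring's axis. With measurement noise of about 0.01 rad, that puts the tip within about 1 mm.
- **Other things:** By eye in that picture, the rack, bottle, dish and pipette are where they were. The arm was raised well clear, and the measured tool force was close to zero.

**Disagreements and slips:**
- In the images the fingertips sat about 25–30 mm higher than the stated tool geometry gives. A first push at the height worked out from the stated geometry missed the pin, so I set the pushing height by picture.
- While lifting off once I got the sign wrong and moved down 30 mm. The force reading at the end of that move showed no contact, and I went straight back up. The lever had not moved beyond where I had pushed it.

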